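Hold a loupe in focus over a drilled hole

ROBOT

A 6-joint arm with a two-finger parallel gripper is mounted at the origin on a cart in front of the work surface, level with it; the furniture and walls round the work are solid. World frame = base frame: x ahead of the robot, y to its left, z up, the work surface at z = 0. Lengths are in m, angles in rad, forces in N, time in s.
With the tool pointing down it reaches from about 0.3 to 0.75 m from the base axis. Payload 8.5 kg.
Tool frame: the origin (TCP) lies midway between the tips of the shut fingers; the grasp point (between the pads) lies 19 mm behind it; z points along the fingers, y is the line along which they close (so a half turn about z gives the same grasp; the last joint's range is limited). The gripper opens to 88 mm and grips with 3 to 60 N. Pads are 18 mm wide; open, the fingers measure 123 mm over their backs; the gripper's body (75 mm by 187 mm) begins 45 mm behind the grasp point.
Start: joints at [-1.352, 0.381, 1.297, -0, 1.464, -0.215], TCP at [0.231, -0.499, 0.239] pointing down, gripper open.
Joint ranges: [-3.11, 3.11], [-0.89, 2.33], [0.22, 2.48], [-1.42, 4.56], [0.17, 2.85], [-2.88, 2.88]. Speed limits (rad/s): [2.39, 2.39, 3.14, 3.14, 3.14, 3.14].

INTERFACE

Orientations are given as [roll, pitch, yaw] about the fixed x, y, z axes, in that order (R = Rz(yaw) Ry(pitch) Rx(roll)).
In Python, from rig import * gives the robot as it stands. The module is installed in compiled form; this text tells all that it offers.
- The arm moves only by the shell command python3 -m pendant 'ROWS' [FORCE]. ROWS is a JSON object of lists of equal length, an entry for each row: "dr": the turn, a rotation vector about the tool's x, y, z in degrees, a list of three; "offset": the shift along the tool's x, y, z in m, a list of three; "fingers": the opening, from -1 (shut) to 1 (fully open). In form: {"dr": [[ax, ay, az], ...], "offset": [[x, y, z], ...], "fingers": [fingers, ...]}. A call has 1 to 20 rows; each row shifts and turns the commanded pose from where the row before left it, along the tool's axes as they then stand; what a row does not reach is not made up. A row lasts 1/10 s, in which the tool goes at most 50 mm and 8.59 degrees, less where a joint would pass 70% of its speed; a pose out of reach is approached as far as the arm can. A call is refused whole if a number of a shift passes 0.05 or a number of a turn 8.59, either way. A call with a gripper value outside its range is refused whole. The fingers move at their own pace and stop on an object; FORCE is the grip in N (left out, the last holds). Time passes only in rows, so rows that do not move let the fingers close. It gives the time, the measured TCP pose, the force, the opening and the grip force at its end, in the units of the state.
- get_obs(): the state, without advancing time (a new reading comes with each control period).
- camera(name): name is "scene" or "top"; returns a dict with "img" (400x640x3 uint8, blue, green, red), "vfov" (degrees; the focal length in pixels is half the picture's height over the tangent of half this angle, whatever the lens; pixels are square), "cx", "cy" (the principal point, pixels), "k1" (the pictures are not rectified: a ray, as slopes to the right and down, at radius r is drawn at 1 + k1 r^2 times it, then the intrinsics apply), "R" (3x3) and "t" (3): a world point X has camera coordinates R X + t. Camera axes: x right, y down, z forward; pixel columns grow to the right and rows downward; lengths in m; the calibration is good to about 2 mm. A picture is of the moment at which its call begins. There is no depth.
- job_done(): hands the job in; it is judged then, once.
Trained networks look in a picture, given as the dict that the camera call returned (one of the last four; its "shot" number tells which), for a name from the list of things; names that differ only in an ending like _2 or _b are one class to them, and where a whole thing is asked for, a point or a joint stands for the part that bears it (a point fixed in the world has none). Each returns a list of dicts, best first, with "score" (0 to 1); they miss things now and then, are a little off and sometimes report something else, mostly with a low value. They report only what shows in the picture. A call takes as long as a camera call. They do not tell look-alikes from the thing itself.
- silhouettes(picture, name): "pixels" (400x640 bool, what is visible of it).
- spot_point(picture, name): "location" ([x, y, z] in m, in world coordinates, good to about 4 mm: a listed point, or the origin of a listed thing).
The state is a dict: "clock": time; "joint_pos": joint angles; "qd": joint speeds; "tau": joint torques, N m; "tool_pos": TCP position; "eef_rot": TCP orientation; "wrist_force": force on the tool from outside, world axes, zero at the start; "moment": the same for the moment, N m; "width": opening from 0.0 (shut) to 1.0 (fully open); "grip_force": force on a finger pad.
Only numpy, scipy, OpenCV 4.12 (cv2) and the standard library are available. Lean on these libraries where they do the work, as an engineer would, in place of code of your own. Each camera call takes 0.05 s, during which the arm holds its last target. There are 200 camera calls.

TASK

Take the loupe by its handle, draw it straight out of its dust hood, and hold its lens level and centred above the drilled hole in the flat steel bar, with the lens at the height shown by the pointer on the gauge post. Do not touch the bar with the loupe, and leave the bar, the pointer and the tools lying about where they are. Finish while still holding the loupe there, still and gripped by the handle.

Things in the scene. Friction and masses are not known exactly. Their poses are not given: they have to be found in the camera images.
- loupe: hand lens, 0.09 kg: dark round rim 64 mm across and a flat black straight handle 108 x 16 mm, parallel sides, both 12 mm thick with a common underside (z = 0). Origin: centre of the rim's underside; x points from handle to lens (handle from x = -42 to -150 mm), z up. Starts lying level, rim under the dock's hood, handle sticking out of its mouth, along the dock's x within about 2 degrees
- loupe_lens (a point): centre of the lens, 6 mm above the loupe's origin; axes as the loupe
- loupe_grip (a point): middle of the handle, 96 mm from the lens centre towards -x of the loupe, 6 mm above the handle's underside
- dock: fixed: wooden foot 100 x 92 x 22 mm (x -52 to +48 mm); on it a sheet-steel hood (x -32 to +46 mm), closed at sides, back and above, open to -x, inside 72 mm wide, 20 mm high, roof top at z = 45 mm. Origin: on the bench under the parked lens; -x points out of the mouth. Rim is clear of the hood once 65 mm out, of the foot after 85 mm. The handle overhangs, its underside 22 mm above the bench
- stand: the fixed inspection stand: a bare metal plate 215 x 150 x 10 mm (x from -75 to +140 mm, y from -75 to +75 mm) with an upright gauge post of 12 mm diameter at x = +118 mm, y = 0, its top 158 mm above the bench. Origin: on the bench; x points to the post, on the side away from the robot
- focus_mark (a point): tip of the pointer, a dark bar 8 mm wide, 5 mm thick, that sticks out of a 24 mm collar on the gauge post towards the plate's middle; mid thickness, 91 mm along x from the stand's origin. The lens centre must be at this height (80 to 125 mm above the bench, different each time). The collar is held by friction; a 6 N push moves it up or down
- offcut: the part: a flat steel bar 30 x 110 x 6 mm, loose, 0.19 kg, lying on the stand's plate, any way round. Origin: centre of its underside; its length is y, z up
- hole (a point): the drilled hole in the bar, the point on its axis at the bar's top face, 6 mm above its underside; it lies on the bar's middle line towards one end, 35 mm from its centre along -y; 9 mm across
- pliers: bystander: red-handled pliers 167 mm long, lying, origin at the centre of the underside
- tape_roll: bystander: roll of black tape, 58 mm across, 19 mm high, origin at the centre of the underside
- marker_pen: bystander: marker pen 135 mm long, 17 mm thick, lying, origin at the centre of the underside
- centre_punch: bystander: dark steel centre punch 112 mm long, 12 mm thick, lying, origin at the centre of the underside
Things that resemble listed ones, but are neither listed nor needed, are in the scene too. Several things have the shape of the offcut; the one meant has the colours described above.

How it is judged:
On the way:
1. the loupe is drawn out of the hood along its mouth direction, the lens at least 70 mm out, still within 40 mm of the mouth's middle line and below 90 mm (x of loupe_lens in the frame of dock below -0.07 m and y of loupe_lens in the frame of dock between -0.04 and 0.04 m and height (world z) of loupe_lens below 0.09 m and contact force between the fingers and loupe above 1 N).
At the end, for the whole second after the job is handed in: Fingers grip the loupe by its handle, nothing else carries it. Lens centre within 12 mm of the hole seen from above, within 7 mm of the pointer's height, level within 0.1 rad, at rest. Bar within 8 mm, pointer within 4 mm of where they were (horizontal distance between loupe_lens and hole below 0.012 m and z of loupe_lens in the frame of focus_mark between -0.007 and 0.007 m and angle between the z axis of loupe and the z axis of stand, either way round below 0.1 rad and contact force between the fingers and loupe above 1 N and x of the grasp point in the frame of loupe below -0.03 m and contact force between loupe and stand below 0.2 N and contact force between loupe and offcut below 0.2 N and contact force between loupe and dock below 0.2 N and linear speed of loupe below 0.015 m/s and angular speed of loupe below 0.1 rad/s and distance of offcut from where it was at the start of the episode below 0.008 m and distance of focus_mark from where it was at the start of the episode below 0.004 m); the arm keeps its last pose, push and grip.
It fails at once if the loupe touches the steel bar (contact force between loupe and offcut above 0.5 N).
It fails at once if the bar is shifted by more than 8 mm (distance of offcut from where it was at the start of the episode above 0.008 m).
It fails at once if the pointer is moved by more than 4 mm (distance of focus_mark from where it was at the start of the episode above 0.004 m).
It fails at once if a bystander tool is moved by more than 20 mm (distance of any of pliers, tape_roll, marker_pen, centre_punch from where it was at the start of the episode above 0.02 m).
It also fails if it takes over 42 s, if anything falls off the work surface, if the arm or the gripper's body presses on something with over 40 N, if the wrist force passes 120 N, or if a joint passes its speed limit or range.

## Working session

There is one attempt and no reset: what is moved stays moved. The work goes in short steps, Python scripts to look and compute and a shell command to move; the robot and the scene stay as the last step left them, time stands still between calls to the robot, and variables do not carry over. Pictures are saved under pics/ and viewed, at most 10 in all, crops included, and the job is handed in when it is done.

```bash
mkdir -p pics
cat > h.py <<'E'
from rig import *
import numpy as np, cv2
def proj(c,X):
    p=c["R"]@np.array(X)+c["t"]; s=p[:2]/p[2]; s=s*(1+c["k1"]*(s@s))
    f=200/np.tan(np.radians(c["vfov"])/2); return s*f+[c["cx"],c["cy"]]
def ray(c,u,z):
    f=200/np.tan(np.radians(c["vfov"])/2); d=(np.array(u,float)-[c["cx"],c["cy"]])/f; s=d.copy()
    for _ in range(30): s=d/(1+c["k1"]*(s@s))
    R=np.array(c["R"]); o=-R.T@c["t"]; v=R.T@np.array([*s,1]); return o+v*(z-o[2])/v[2]
E
python3 - <<'E'
from h import *
np.set_printoptions(precision=4,suppress=True)
for n in("scene","top"):
    c=camera(n); cv2.imwrite(f"pics/{n}.png",c["img"])
    print(n,c["vfov"],c["k1"],"cam at",-np.array(c["R"]).T@c["t"])
    for k in "loupe loupe_lens loupe_grip dock stand focus_mark offcut hole pliers tape_roll marker_pen centre_punch".split():
        for d in spot_point(c,k)[:4]: print(k,round(d["score"],2),np.array(d["location"]),proj(c,d["location"]).round())
print(get_obs())
E
```

```text
scene 43.25280923516473 0.007009092939121679 cam at [-0.4499  0.9245  0.7241]
loupe 0.6 [0.6669 0.3203 0.0214] [248. 223.]
loupe_lens 0.76 [0.6671 0.3192 0.0282] [249. 221.]
loupe_lens 0.59 [0.4128 0.0837 0.0022] [370. 242.]
loupe_grip 0.69 [0.6683 0.3168 0.0288] [249. 220.]
loupe_grip 0.57 [0.6215 0.2375 0.0286] [282. 219.]
loupe_grip 0.47 [ 0.5468  0.5166 -0.0002] [203. 272.]
dock 0.96 [0.667  0.3204 0.0016] [249. 229.]
stand 0.56 [ 0.6353  0.0103 -0.0046] [340. 207.]
stand 0.24 [ 0.6629 -0.0092  0.0185] [339. 196.]
focus_mark 0.39 [ 0.728  -0.0067  0.108 ] [327. 164.]
offcut 0.67 [0.6322 0.0102 0.0104] [341. 203.]
offcut 0.6 [ 0.3509  0.2154 -0.0028] [347. 270.]
offcut 0.45 [ 0.8183  0.2173 -0.0018] [253. 202.]
hole 0.67 [0.3791 0.2383 0.0052] [334. 265.]
hole 0.52 [0.7919 0.1942 0.0036] [264. 201.]
hole 0.47 [ 0.6652 -0.0105  0.0181] [339. 196.]
pliers 0.53 [ 0.7734 -0.2242  0.003 ] [366. 174.]
tape_roll 0.7 [ 0.5461  0.5177 -0.0009] [203. 273.]
tape_roll 0.68 [0.645  0.4578 0.0015] [208. 247.]
marker_pen 0.85 [ 0.55    0.5164 -0.003 ] [203. 273.]
centre_punch 0.44 [0.4139 0.0797
[... 741 characters left out ...]
.0005] [434. 140.]
pliers 0.27 [ 0.6613 -0.0107  0.0147] [370. 177.]
tape_roll 0.76 [ 0.6336  0.4569 -0.0011] [221. 189.]
marker_pen 0.5 [ 0.5483  0.5159 -0.0008] [203. 216.]
centre_punch 0.56 [0.4135 0.0824 0.0023] [342. 257.]
{'clock': 1.3, 'joint_pos': array([-1.3523,  0.3806,  1.2974,  0.    ,  1.4636, -0.2153]), 'qd': array([-0.0003,  0.001 , -0.0001, -0.001 ,  0.0003,  0.0016]), 'tau': array([ -0.0013, -43.7804, -22.4734,   0.0713,   0.0315,  -0.    ]), 'tool_pos': array([ 0.2312, -0.499 ,  0.2388]), 'eef_rot': array([-3.1416, -0.    ,  0.4338]), 'wrist_force': array([-0.2688, -0.024 , -0.8731]), 'moment': array([0.0154, 0.0042, 0.0188]), 'grip_force': 0.0, 'width': 1.0001972254309908}
```

View pics/scene.png

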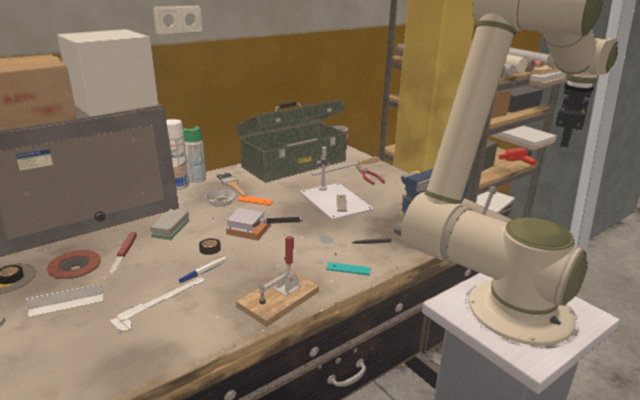

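View pics/top.png

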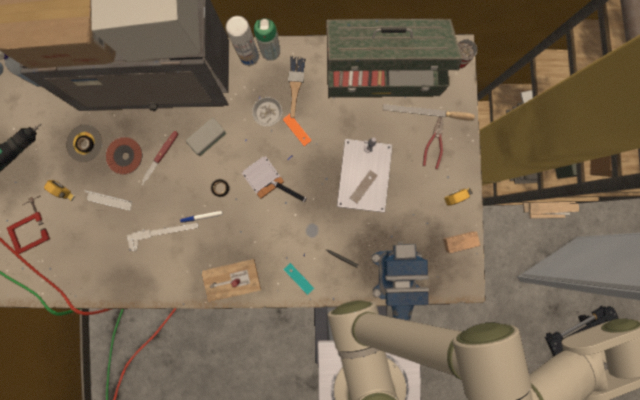

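Candidates of the offcut's shape in the top view are an orange bar at (298,129), a teal bar at (299,278) and a grey bar at (364,184) on the stand's plate. The grey one is flat steel lying on the plate, so it fits. I'll confirm it in a crop.

Run:
```python
from h import *
np.set_printoptions(precision=4,suppress=True)
c=camera("top"); s=camera("scene")
a=cv2.resize(c["img"][120:220,235:405],None,fx=4.5,fy=4.5,interpolation=cv2.INTER_CUBIC)
cv2.imwrite("pics/cropt.png",a)
a1=cv2.resize(s["img"][140:225,295:380],None,fx=4.5,fy=4.5,interpolation=cv2.INTER_CUBIC)
a2=cv2.resize(s["img"][170:255,220:305],None,fx=4.5,fy=4.5,interpolation=cv2.INTER_CUBIC)
cv2.imwrite("pics/crops.png",np.hstack([a1,a2]))
for n,p in(("top",c),("scene",s)):
  for k,z in(("loupe",.028),("offcut",.016),("dock",.03),("stand",.01)):
    for d in silhouettes(p,k)[:3]:
        ys,xs=np.nonzero(d["pixels"])
        pts=np.array([ray(p,(x,y),z)[:2] for x,y in zip(xs,ys)],np.float32)
        r=cv2.minAreaRect(pts); print(n,k,round(d["score"],2),len(xs),"px",xs.mean().round(),ys.mean().round(),"rect",np.round(r[0],4),np.round(r[1],4),round(r[2],1))
  for k in("focus_mark","loupe_grip","loupe_lens","hole","stand","dock"):
    for d in spot_point(p,k)[:3]: print(n,k,round(d["score"],2),np.array(d["location"]),proj(p,d["location"]).round())
```

```text
top loupe 0.67 238 px 287.0 190.0 rect [0.6244 0.2474] [0.1273 0.0251] 64.4
top offcut 0.89 334 px 363.0 186.0 rect [0.6314 0.0111] [0.031  0.1107] 51.9
top offcut 0.86 309 px 297.0 130.0 rect [0.8142 0.2157] [0.1097 0.0314] 39.2
top offcut 0.58 350 px 298.0 279.0 rect [0.3509 0.2167] [0.1096 0.032 ] 41.6
top dock 0.72 953 px 262.0 176.0 rect [0.6665 0.3238] [0.1065 0.0918] 35.9
top stand 0.94 2897 px 364.0 173.0 rect [0.6737 0.0069] [0.1518 0.2271] 82.4
top focus_mark 0.73 [0.6404 0.0071 0.0099] [364. 184.]
top focus_mark 0.49 [ 0.7268 -0.0022  0.107 ] [370. 151.]
top loupe_grip 0.71 [ 0.6352  0.4579 -0.0024] [221. 188.]
top loupe_grip 0.66 [0.6198 0.2363 0.0296] [291. 191.]
top loupe_grip 0.29 [ 0.6715  0.3237 -0.0004] [263. 176.]
top loupe_lens 0.65 [0.6704 0.3144 0.0249] [265. 175.]
top hole 0.81 [0.7936 0.1899 0.0034] [305. 137.]
top hole 0.76 [0.3799 0.2379 0.0011] [292. 269.]
top hole 0.64 [ 0.66   -0.0158  0.0145] [372. 177.]
top stand 0.8 [0.6357 0.0076 0.0022] [364. 185.]
top dock 0.64 [ 0.6735  0.324  -0.0008] [263. 175.]
top dock 0.16 [0.6173 0.2349 0.0304] [291. 192.]
sc
[... 335 characters left out ...]
 246.0 225.0 rect [0.6541 0.33  ] [0.1243 0.1519] 37.8
scene stand 0.69 1667 px 334.0 197.0 rect [ 0.8186 -0.052 ] [0.1968 0.6014] 68.6
scene stand 0.51 969 px 246.0 224.0 rect [0.6881 0.3101] [0.1339 0.1624] 35.0
scene focus_mark 0.39 [ 0.7286 -0.0071  0.1087] [327. 163.]
scene loupe_grip 0.65 [0.6202 0.2362 0.0319] [282. 218.]
scene loupe_lens 0.77 [0.666  0.3168 0.0275] [250. 221.]
scene hole 0.87 [0.3754 0.236  0.0075] [335. 265.]
scene hole 0.46 [0.7921 0.1944 0.0046] [264. 201.]
scene hole 0.45 [ 0.6649 -0.0113  0.0175] [339. 196.]
scene stand 0.74 [ 0.6383  0.0077 -0.005 ] [340. 207.]
scene dock 0.74 [0.6651 0.3203 0.0005] [249. 230.]
scene dock 0.53 [0.6696 0.3245 0.0239] [247. 222.]
```

View pics/cropt.png

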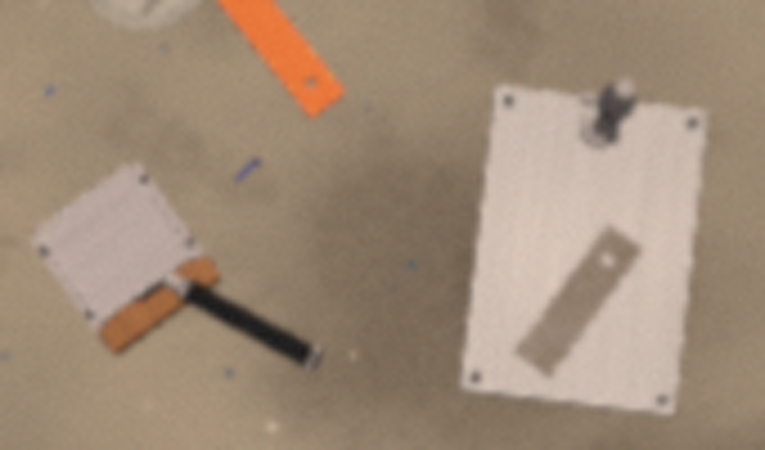

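View pics/crops.png

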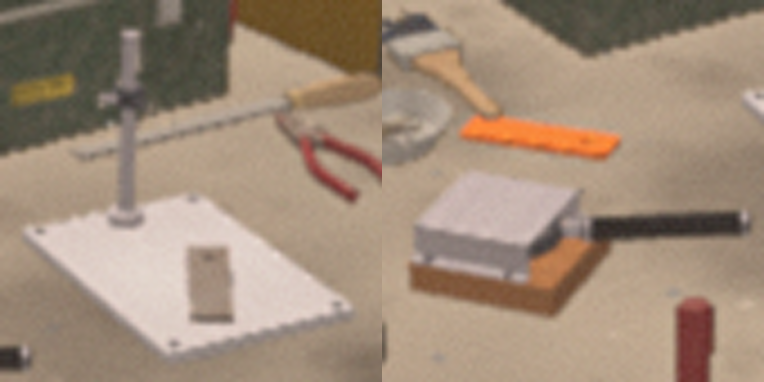

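The top crop confirms it: the grey steel bar lies on the plate with its hole at the crop's (607,260), about (370,178) in the full picture. The other two are orange and teal. The pointer and collar are in the scene view at about (326,163). The black handle leaves the hood at (190,290) and ends at (315,357) in the crop, so it looks skewed to the hood's sides. I need the dock's and loupe's angles in world coordinates.

Run:
```python
from h import *
np.set_printoptions(precision=4,suppress=True)
c=camera("top"); s=camera("scene")
f=lambda p:(p[0]/4.5+235,p[1]/4.5+120)
roof=[ray(c,f(p),.045)[:2] for p in((135,163),(35,240),(95,327),(207,255))]
foot=[ray(c,f(p),.022)[:2] for p in((117,352),(218,272))]
han=[ray(c,f(p),.034)[:2] for p in((190,290),(310,354))]
pl=[ray(c,f(p),.01)[:2] for p in((497,87),(707,110),(675,413),(462,388))]
print("roof",np.array(roof),"\nfoot",np.array(foot),"\nhandle",np.array(han),"\nplate",np.array(pl))
print("hole",ray(c,f((607,260)),.016))
ang=lambda a,b:np.degrees(np.arctan2(*(b-a)[::-1]))
print("roof front->back",ang(roof[2],roof[1]),ang(roof[3],roof[0]),"front edge",ang(roof[3],roof[2]),ang(foot[1],foot[0]),"handle",ang(han[1],han[0]),"plate x",ang(pl[3],pl[0]),ang(pl[2],pl[1]))
# overlay model hypotheses
def draw(p,img,pose,pts,col,S,o):
    x,y,a=pose; C,Sn=np.cos(a),np.sin(a)
    q=np.array([(proj(p,(x+C*u-Sn*v,y+Sn*u+C*v,z))-o)*S+S/2 for u,v,z in pts]).astype(int)
    cv2.polylines(img,[q],False,col,1)
def box(x0,x1,w,z): return[(x0,-w,z),(x1,-w,z),(x1,w,z),(x0,w,z),(x0,-w,z)]
out=[]
for p,o in((c,(230,150)),(s,(215,190))):
    im=cv2.resize(p["img"][o[1]:o[1]+65,o[0]:o[0]+95],None,fx=4.2*2,fy=4.2*2,interpolation=cv2.INTER_CUBIC)
    im=cv2.resize(im,(798,546))[:,:,:]; im=cv2.resize(p["img"][o[1]:o[1]+65,o[0]:o[0]+90],None,fx=4.4,fy=4.4,interpolation=cv2.INTER_CUBIC); S=4.4
    a=np.radians(35); D=(.668,.319,a)
    draw(p,im,D,box(-.052,.048,.046,.022),(0,255,0),S,o)
    draw(p,im,D,box(-.032,.046,.037,.045),(255,255,0),S,o)
    for an,col in((62,(0,0,255)),(35,(255,0,255))):
        draw(p,im,(.668,.319,np.radians(an)),box(-.150,-.042,.008,.034),col,S,o)
    out.append(im)
cv2.imwrite("pics/ov.png",np.hstack(out))
```

```text
roof [[0.7271 0.3122]
 [0.6759 0.3809]
 [0.6158 0.3406]
 [0.6632 0.264 ]] 
foot [[0.6    0.3288]
 [0.6538 0.2585]] 
handle [[0.6407 0.2769]
 [0.5954 0.1957]] 
plate [[ 0.781   0.0628]
 [ 0.7623 -0.0838]
 [ 0.5511 -0.0553]
 [ 0.5712  0.0918]]
hole [ 0.6576 -0.0101  0.016 ]
roof front->back 33.89285650687006 37.05496817361165 front edge 121.74787199406197 127.42297942921981 handle 60.83994792800725 plate x -7.883801642638354 -7.689221493314119
```

View pics/ov.png

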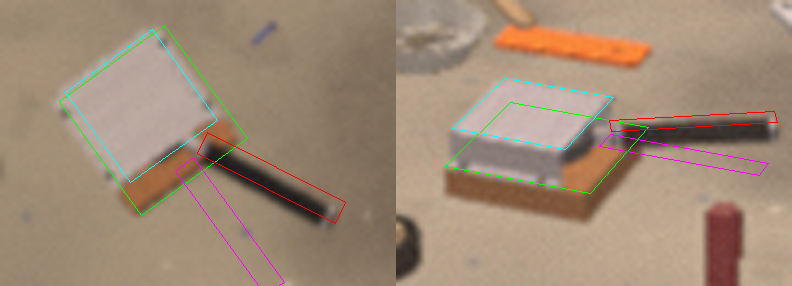

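The dock's x lies at about 35° in the world and the loupe's x at about 61°, so the loupe is skewed about 26° in its hood, unlike the text's 2°. The draw must follow the dock's -x, with the loupe's orientation kept. I'll go above the handle at about (0.620, 0.239).

```bash
python3 -m pendant '{"dr":[[0,0,0],[0,0,0],[0,0,0],[0,0,0],[0,0,0],[0,0,0],[0,0,0],[0,0,0],[0,0,0],[0,0,0],[0,0,0],[0,0,0],[0,0,0],[0,0,0],[0,0,0],[0,0,0],[0,0,0],[0,0,0],[0,0,0],[0,0,0]],"offset":[[0.033,-0.025,-0.02],[0.033,-0.025,-0.02],[0.033,-0.025,-0.02],[0.033,-0.025,0],[0.033,-0.025,0],[0.033,-0.025,0],[0.033,-0.025,0],[0.033,-0.025,0],[0.033,-0.025,0],[0.033,-0.025,0],[0.033,-0.025,0],[0.033,-0.025,0],[0.033,-0.025,0],[0.033,-0.025,0],[0.033,-0.025,0],[0.033,-0.025,0],[0.033,-0.025,0],[0.033,-0.025,0],[0.033,-0.025,0],[0.033,-0.025,0]],"fingers":[1,1,1,1,1,1,1,1,1,1,1,1,1,1,1,1,1,1,1,1]}' 20
python3 -m pendant '{"dr":[[0,0,-7.2],[0,0,-7.2],[0,0,-7.2],[0,0,-7.2],[0,0,-7.2],[0,0,0]],"offset":[[0,0,0.03],[0,0,0.03],[0,0,0.03],[0,0,0.03],[0,0,0.03],[0,0,0]],"fingers":[1,1,1,1,1,1]}'
```

```text
clock: 4.5
tool_pos: [0.6204, 0.2337, 0.2987]
eef_rot: [3.142, -0.0, 0.434]
wrist_force: [-0.0, 0.3, -0.1]
width: 0.999
grip_force: 0.0
clock: 5.1
tool_pos: [0.6181, 0.2317, 0.1446]
eef_rot: [-3.135, 0.005, 1.063]
wrist_force: [-0.3, -0.1, -0.7]
width: 1.0
grip_force: 0.0
```

```bash
python3 -m pendant '{"dr":[[0,0,0],[0,0,0],[0,0,0],[0,0,0],[0,0,0]],"offset":[[0.004,-0.001,0.03],[0.004,-0.001,0.03],[0,0,0.03],[0,0,0],[0,0,0]],"fingers":[1,1,1,1,1]}'
python3 - <<'E'
from h import *
np.set_printoptions(precision=4,suppress=True)
o=get_obs(); print(o["tool_pos"],o["eef_rot"])
s=camera("scene");c=camera("top")
a=cv2.resize(s["img"][170:250,215:305],None,fx=4.4,fy=4.4,interpolation=cv2.INTER_CUBIC)
b=cv2.resize(c["img"][140:220,235:325],None,fx=4.4,fy=4.4,interpolation=cv2.INTER_CUBIC)
cv2.imwrite("pics/near.png",np.hstack([a,b]))
for d in spot_point(s,"loupe_grip")[:2]+spot_point(c,"loupe_grip")[:2]: print(d)
print("grip in view",proj(s,o["tool_pos"]),"model",proj(s,(.62,.239,.028)))
E
```

```text
clock: 5.6
tool_pos: [0.6229, 0.2401, 0.0606]
eef_rot: [3.14, -0.001, 1.06]
wrist_force: [0.4, 0.3, 0.3]
width: 1.0
grip_force: 0.0
[0.6229 0.2401 0.0606] [ 3.1402 -0.0012  1.0602]
{'location': [0.62, 0.2356, 0.0307], 'score': 0.72}
{'location': [0.6369, 0.0104, -0.0033], 'score': 0.41}
grip in view [280.3823 209.4217] model [281.4116 219.8002]
```

View pics/near.png

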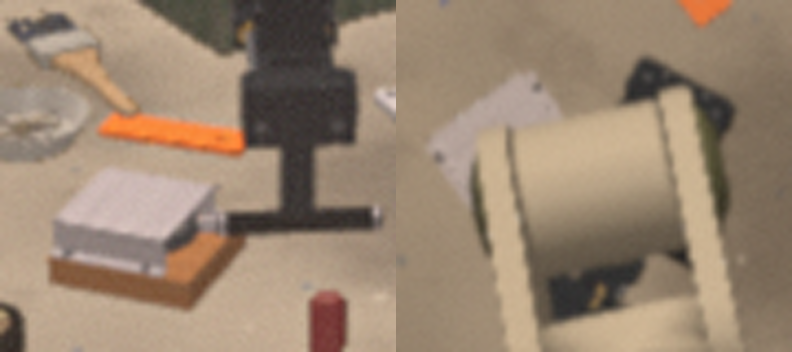

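The fingers straddle the handle's middle (left panel, finger at about (297,210), handle from 220 to 378). Now go down and close.

```bash
python3 -m pendant '{"dr":[[0,0,0],[0,0,0],[0,0,0],[0,0,0],[0,0,0],[0,0,0],[0,0,0],[0,0,0],[0,0,0],[0,0,0],[0,0,0],[0,0,0]],"offset":[[-0.002,-0.001,0.025],[0,0,0.0255],[0,0,0],[0,0,0],[0,0,0],[0,0,0],[0,0,0],[0,0,0],[0,0,0],[0,0,0],[0,0,0],[0,0,0]],"fingers":[1,1,1,1,-1,-1,-1,-1,-1,-1,-1,-1]}' 40
python3 - <<'E'
from h import *
o=get_obs(); print(o["tool_pos"],o["eef_rot"],o["width"],o["grip_force"],o["wrist_force"])
s=camera("scene")
for k in("loupe_grip","loupe_lens","dock"):
  for d in spot_point(s,k)[:2]: print(k,d)
E
```

```text
clock: 7.0
tool_pos: [0.6202, 0.2388, 0.0082]
eef_rot: [-3.142, 0.0, 1.062]
wrist_force: [1.0, 0.2, 0.0]
width: 0.294
grip_force: 0.0
[0.62015665 0.23877027 0.00820709] [-3.14152440e+00  4.55703949e-05  1.06216610e+00] 0.2942329075550862 0.0 [0.95591891 0.16745915 0.00808844]
loupe_grip {'location': [0.6209, 0.2352, 0.0313], 'score': 0.73}
loupe_lens {'location': [0.6694, 0.3161, 0.0278], 'score': 0.65}
dock {'location': [0.6207, 0.2355, 0.0275], 'score': 0.73}
dock {'location': [0.6686, 0.3247, -0.0003], 'score': 0.67}
```

```bash
python3 -m pendant '{"dr":[[0,0,0],[0,0,0],[0,0,0],[0,0,0],[0,0,0],[0,0,0]],"offset":[[0,0,0],[0,0,0],[0,0,0],[0,0,0],[0,0,0],[0,0,0]],"fingers":[-1,-1,-1,-1,-1,-1]}' 40
```

```text
clock: 7.8
tool_pos: [0.6202, 0.2388, 0.0082]
eef_rot: [-3.142, 0.0, 1.062]
wrist_force: [0.4, -0.5, -0.4]
width: 0.172
grip_force: 40.0
```

Gripped at 15 mm and 40 N. Next: lift 3 mm off the foot and draw 30 mm along the dock's -x (tool direction -0.900, -0.436), checking the side force.

```bash
python3 -m pendant '{"dr":[[0,0,0],[0,0,0],[0,0,0],[0,0,0],[0,0,0],[0,0,0]],"offset":[[0,0,-0.003],[0,0,0],[-0.009,-0.0044,0],[-0.009,-0.0044,0],[-0.009,-0.0044,0],[0,0,0]],"fingers":[-1,-1,-1,-1,-1,-1]}'
```

```text
clock: 8.4
tool_pos: [0.5948, 0.2212, 0.0114]
eef_rot: [-3.141, 0.001, 1.062]
wrist_force: [0.5, -0.8, -1.0]
width: 0.169
grip_force: 40.0
```

No notable force. Draw on another 70 mm, then look.

```bash
python3 -m pendant '{"dr":[[0,0,0],[0,0,0],[0,0,0],[0,0,0],[0,0,0],[0,0,0],[0,0,0],[0,0,0]],"offset":[[-0.009,-0.0044,0],[-0.009,-0.0044,0],[-0.009,-0.0044,0],[-0.009,-0.0044,0],[-0.009,-0.0044,0],[-0.009,-0.0044,0],[-0.009,-0.0044,0],[0,0,0]],"fingers":[-1,-1,-1,-1,-1,-1,-1,-1]}'
python3 - <<'E'
from h import *
s=camera("scene");c=camera("top")
a=cv2.resize(s["img"][170:260,215:305],None,fx=4.4,fy=4.4,interpolation=cv2.INTER_CUBIC)
b=cv2.resize(c["img"][140:230,235:325],None,fx=4.4,fy=4.4,interpolation=cv2.INTER_CUBIC)
cv2.imwrite("pics/out.png",np.hstack([a,b]))
for p in(s,c):
  for d in spot_point(p,"loupe_lens")[:2]+spot_point(p,"dock")[:1]: print(d,proj(p,d["location"]).round())
E
```

```text
clock: 9.2
tool_pos: [0.5369, 0.181, 0.0113]
eef_rot: [-3.141, 0.001, 1.062]
wrist_force: [0.4, 0.2, -0.9]
width: 0.173
grip_force: 40.0
{'location': [0.5824, 0.2563, 0.0272], 'score': 0.69} [284. 227.]
{'location': [0.6698, 0.3259, 0.0017], 'score': 0.95} [246. 229.]
{'location': [0.6687, 0.3262, 0.0013], 'score': 0.56} [262. 177.]
```

View pics/out.png

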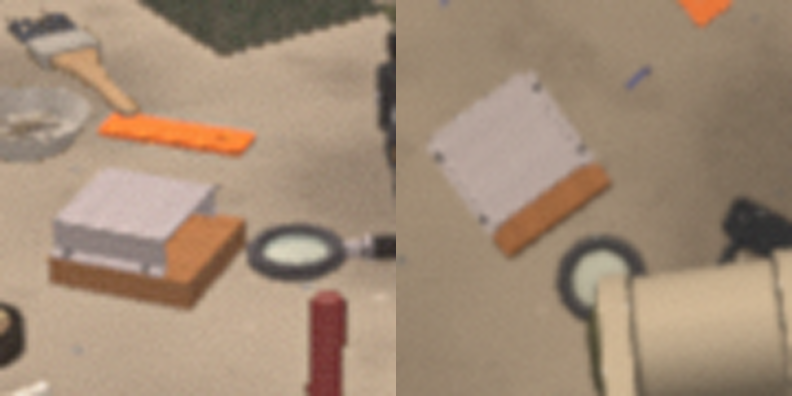

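The loupe is out of the hood and held level, with the rim in the scene at (295,250) of the crop, clear of the foot. Now lift 100 mm and go over to the bar, staying well clear of the post.

```bash
python3 -m pendant '{"dr":[[0,0,0],[0,0,0],[0,0,0],[0,0,0],[0,0,0],[0,0,0],[0,0,0],[0,0,0],[0,0,0],[0,0,0],[0,0,0],[0,0,0],[0,0,0],[0,0,0],[0,0,0],[0,0,0],[0,0,0]],"offset":[[0,0,-0.015],[0,0,-0.025],[0,0,-0.025],[0,0,-0.025],[0,0,-0.01],[-0.01,0.01,0],[-0.02,0.02,0],[-0.025,0.024,0],[-0.025,0.024,0],[-0.025,0.024,0],[-0.025,0.024,0],[-0.025,0.024,0],[-0.025,0.024,0],[-0.015,0.015,0],[-0.01,0.01,0],[0,0,0],[0,0,0]],"fingers":[-1,-1,-1,-1,-1,-1,-1,-1,-1,-1,-1,-1,-1,-1,-1,-1,-1]}'
python3 - <<'E'
from h import *
np.set_printoptions(precision=4,suppress=True)
s=camera("scene");c=camera("top"); o=get_obs(); t=o["tool_pos"]; print(t,o["eef_rot"])
y=o["eef_rot"][2]; L=t+[.096*np.cos(y),.096*np.sin(y),.0198]
print("model lens",L,proj(s,L),proj(c,L))
for n,p in(("s",s),("t",c)):
  for k in("loupe_lens","focus_mark","hole","offcut"):
    for d in spot_point(p,k)[:3]: print(n,k,round(d["score"],2),np.array(d["location"]),proj(p,d["location"]).round())
a=cv2.resize(s["img"][140:225,295:385],None,fx=4.4,fy=4.4,interpolation=cv2.INTER_CUBIC)
b=cv2.resize(c["img"][125:210,325:415],None,fx=4.4,fy=4.4,interpolation=cv2.INTER_CUBIC)
cv2.imwrite("pics/over.png",np.hstack([a,b]))
E
```

```text
clock: 11.2
tool_pos: [0.6116, -0.0935, 0.1109]
eef_rot: [-3.141, -0.0, 1.063]
wrist_force: [-0.5, 0.5, -0.7]
width: 0.171
grip_force: 40.0
[ 0.6116 -0.093   0.1112] [-3.1411 -0.0001  1.0637]
model lens [ 0.6583 -0.0091  0.131 ] [341.7006 163.7391] [374.1676 173.4606]
s loupe_lens 0.52 [ 0.6565 -0.0188  0.1287] [344. 164.]
s focus_mark 0.5 [ 0.7281 -0.0057  0.1091] [327. 163.]
s hole 0.69 [0.793  0.1968 0.0061] [263. 201.]
s hole 0.67 [0.3777 0.2358 0.0096] [335. 264.]
s hole 0.52 [ 0.6623 -0.0127  0.0156] [340. 196.]
s offcut 0.61 [0.6366 0.0097 0.0091] [340. 203.]
s offcut 0.59 [ 0.35    0.2143 -0.0034] [348. 270.]
s offcut 0.53 [ 0.8205  0.2174 -0.001 ] [253. 201.]
t loupe_lens 0.64 [ 0.6561 -0.0175  0.1286] [377. 174.]
t focus_mark 0.37 [ 0.7281 -0.0025  0.1109] [370. 150.]
t hole 0.74 [0.3759 0.2429 0.0029] [290. 270.]
t hole 0.59 [0.7965 0.1884 0.0024] [305. 136.]
t hole 0.52 [ 0.6589 -0.0109  0.0163] [370. 177.]
t offcut 0.68 [ 0.8169  0.2092 -0.0022] [299. 130.]
t offcut 0.66 [0.6407 0.0068 0.0045] [364. 184.]
t offcut 0.52 [ 0.3508  0.2173 -0.003 ] [299. 278.]
```

View pics/over.png

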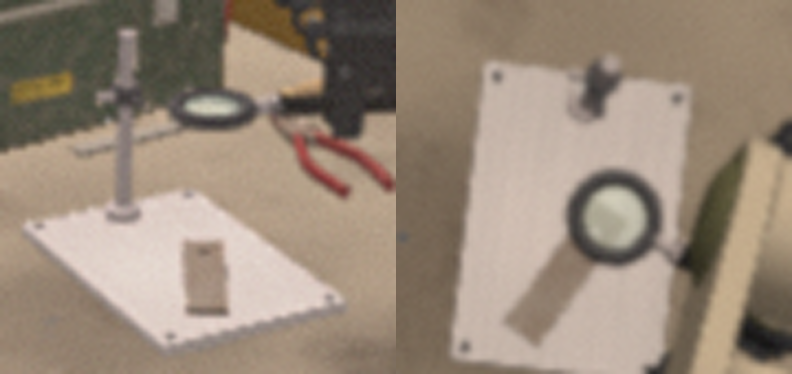

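The lens hangs over the bar's hole end: rim centre in the scene at about (343.5,164.4), in the top view at about (374.4,174.2). The collar is at scene (323.5,162). I'll triangulate both.

Run:
```python
from h import *
from scipy.optimize import least_squares as ls
np.set_printoptions(precision=4,suppress=True)
s=camera("scene");c=camera("top")
tri=lambda a,b:ls(lambda X:np.r_[proj(s,X)-a,proj(c,X)-b],[.66,0,.1])
for k in("loupe_lens",):
  for p in(s,c):
    for d in silhouettes(p,"loupe")[:1]:
      ys,xs=np.nonzero(d["pixels"]); print(round(d["score"],2),"bbox",xs.min(),xs.max(),ys.min(),ys.max())
r=tri((343.4,164.4),(374.4,174.2)); print("lens",r.x,r.fun)
print("dz->scene row",proj(s,r.x+[0,0,.01])-proj(s,r.x))
r=tri((327,163.5),(370,150.8)); print("tip net",r.x,r.fun)
for z in(.095,.1,.105,.11,.115,.158): print(z,"axis",proj(s,(.751,-.008,z)),"tip",proj(s,(.7243,-.0043,z)),proj(c,(.7243,-.0043,z)))
u,v=400,0
a=s["img"][150:178,312:360]; cv2.imwrite("pics/tip.png",cv2.resize(a,None,fx=12,fy=12,interpolation=cv2.INTER_CUBIC))
```

```text
0.86 bbox 335 390 160 169
lens [ 0.6553 -0.0111  0.1294] [-0.6033 -0.0063  0.4375  0.3443]
dz->scene row [ 0.1351 -3.0008]
tip net [ 0.7262 -0.0026  0.1102] [-0.5399 -0.0189  0.3912  0.2969]
0.095 axis [323.0023 165.0365] tip [327.1129 167.9298] [370.3936 152.5522]
0.1 axis [323.04   163.6134] tip [327.1567 166.4921] [370.5919 152.2828]
0.105 axis [323.0778 162.1865] tip [327.2005 165.0506] [370.7917 152.0114]
0.11 axis [323.1156 160.7557] tip [327.2444 163.6052] [370.993  151.7378]
0.115 axis [323.1536 159.3212] tip [327.2885 162.1558] [371.1959 151.4622]
0.158 axis [323.4844 146.8229] tip [327.6726 149.5264] [373.0071 149.0011]
```

View pics/tip.png

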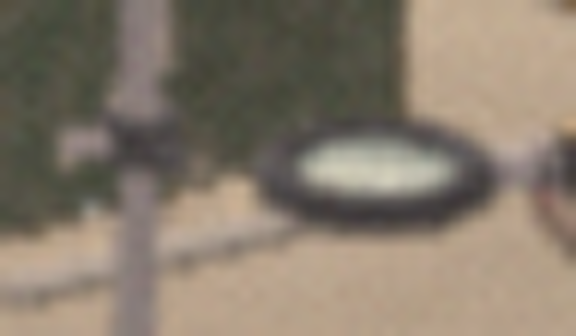

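The collar and pointer are at z ≈ 0.109 (collar row 161.2, tip row about 163.5), and the lens is at about (0.656, -0.012, 0.130). I'll go down 21 mm and shift 3 mm along the handle.

```bash
python3 -m pendant '{"dr":[[0,0,0],[0,0,0],[0,0,0],[0,0,0],[0,0,0],[0,0,0],[0,0,0],[0,0,0]],"offset":[[0.001,0,0.005],[0.001,0,0.007],[0.001,0,0.006],[0,0,0.003],[0,0,0],[0,0,0],[0,0,0],[0,0,0]],"fingers":[-1,-1,-1,-1,-1,-1,-1,-1]}'
python3 - <<'E'
from h import *
np.set_printoptions(precision=4,suppress=True)
s=camera("scene");c=camera("top")
for n,p in(("s",s),("t",c)):
  for k in("loupe_lens","focus_mark","hole"):
    for d in spot_point(p,k)[:3]: print(n,k,round(d["score"],2),np.array(d["location"]),proj(p,d["location"]).round(1))
a=cv2.resize(s["img"][140:225,295:385],None,fx=4.4,fy=4.4,interpolation=cv2.INTER_CUBIC)
b=cv2.resize(c["img"][125:210,325:415],None,fx=4.4,fy=4.4,interpolation=cv2.INTER_CUBIC)
cv2.imwrite("pics/fin.png",np.hstack([a,b]))
E
```

```text
clock: 12.7
tool_pos: [0.6134, -0.0918, 0.0905]
eef_rot: [3.141, -0.0, 1.062]
wrist_force: [0.2, 0.7, -0.6]
width: 0.166
grip_force: 40.0
s loupe_lens 0.72 [ 0.6596 -0.011   0.1078] [341.6 170.4]
s focus_mark 0.54 [ 0.7719 -0.226   0.0016] [367.  174.2]
s focus_mark 0.4 [ 0.7273 -0.0084  0.1089] [327.7 163.4]
s hole 0.92 [0.3778 0.2374 0.0091] [334.2 264. ]
s hole 0.77 [0.7913 0.2007 0.0043] [262.1 201.6]
s hole 0.52 [ 0.6602 -0.0125  0.0185] [340.7 195.9]
t loupe_lens 0.69 [ 0.6594 -0.0124  0.1057] [374.2 174. ]
t focus_mark 0.6 [ 0.7272 -0.0047  0.1094] [371.1 150.8]
t hole 0.84 [0.7966 0.1907 0.001 ] [304.8 135.8]
t hole 0.79 [0.3796 0.2394 0.0046] [291.4 268.8]
t hole 0.51 [ 0.6614 -0.0183  0.0146] [372.4 176.6]
```

View pics/fin.png

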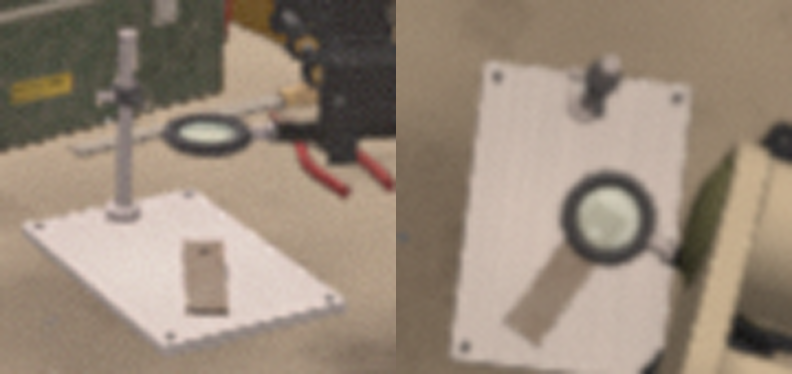

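The lens sits over the hole (networks: lens (0.6595,-0.012), hole (0.660,-0.013)), level, at about 0.108 against the pointer's 0.109. The bar and pointer haven't moved. Handing in.

```bash
python3 -m pendant '{"dr":[[0,0,0],[0,0,0],[0,0,0],[0,0,0],[0,0,0]],"offset":[[0,0,0],[0,0,0],[0,0,0],[0,0,0],[0,0,0]],"fingers":[-1,-1,-1,-1,-1]}' && python3 -c "
from rig import *
print(job_done())"
```

```text
clock: 13.6
tool_pos: [0.6133, -0.0918, 0.0902]
eef_rot: [-3.142, 0.0, 1.062]
wrist_force: [0.2, 0.7, -0.4]
width: 0.166
grip_force: 40.0
the job is handed in; nothing more can be done
None
```

I handed the job in at 13.6 s with the loupe gripped by its handle, level and still, its lens over the steel bar's hole to within about 2 mm and at about 0.108 m against the pointer's 0.109 m by camera measurement; no verdict came back.

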